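# Unstack the hardware jars into their colour trays

## Robot

A 6-joint arm with a two-finger parallel gripper is mounted at the origin on the work surface. World frame = base frame: x ahead of the robot, y to its left, z up, the work surface at z = 0. Lengths are in m, angles in rad, forces in N, time in s.
With the tool pointing down it reaches from about 0.35 to 0.775 m from the base axis. Payload 7.3 kg.
Tool frame: the origin (TCP) lies midway between the tips of the shut fingers; the grasp point (between the pads) lies ctrl.hold_point_z behind it (ctrl.hold_point_z is the distance from the TCP to the grasp point, in m); z points along the fingers, y is the line along which they close (so a half turn about z gives the same grasp; the last joint's range is limited). The gripper opens to 92 mm and grips with 3 to 60 N. Pads are 19 mm wide; open, the fingers measure 130 mm over their backs; the gripper's body (75 mm by 190 mm) begins 47 mm behind the grasp point.
Start: joints at [-1.257, 0.342, 1.524, -0, 1.275, -0.146], TCP at [0.233, -0.47, 0.227] pointing down, gripper open.
Joint ranges: [-2.53, 2.53], [-0.77, 2.02], [0.04, 2.7], [-1, 4.14], [0.28, 2.66], [-3.11, 3.11]. Speed limits (rad/s): [2.57, 2.57, 3.14, 3.14, 3.14, 3.14].

## Interface

Orientations are given as a unit quaternion [x, y, z, w].
In Python, from station import ctrl gives the robot as it stands. Calls block until the motion is done:
- ctrl.move_to(position, orientation): joint-space move of the TCP to a pose.
- ctrl.move_straight(position, orientation=None, rate=0.15): straight line of the TCP; orientation=None keeps the orientation; rate is the mean speed in m/s.
- ctrl.goto_joints(angles): joint-space move.
- ctrl.move_gripper(opening): finger opening in m; the grip force is fixed at half the most; returns when the fingers have stopped.
- ctrl.wait(seconds).
- ctrl.solve_ik(position, orientation): joint angles nearest the present ones, or None.
- ctrl.get_obs(): the state.
- ctrl.read_camera(name): name is "side" or "top"; returns the picture (480x640x3 uint8, blue, green, red); there is no depth.
- ctrl.camera_model(name): a dict with "intrinsics" (3x3 intrinsics, pixels), "world_to_cam" (4x4, takes a point from world to camera coordinates). Camera axes: x right, y down, z forward; pixel columns grow to the right and rows downward; lengths in m; the calibration is good to about 2 mm. A picture is of the moment at which its call begins. camera_model takes no time and is no camera call.
A pose or a line that the arm cannot do raises ctrl.PlanningError and nothing moves.
- ctrl.job_done(): hands the job in; it is judged then, once.
Trained networks look in the newest picture that a camera, given by its name, has taken for a name from the list of things; names that differ only in an ending like _2 or _b are one class to them, and where a whole thing is asked for, a point or a joint stands for the part that bears it (a point fixed in the world has none). Each returns a list of dicts, best first, with "p" (0 to 1); they miss things now and then, are a little off and sometimes report something else, mostly with a low value. They report only what shows in the picture. A call takes as long as a camera call. They do not tell look-alikes from the thing itself.
- ctrl.recognise(name, camera): "box" ([centre column, centre row, width, height] in pixels, round what is visible of it).
The state is a dict: "t": time; "joints": joint angles; "qd": joint speeds; "tau": joint torques, N m; "position": TCP position; "tcp_rot": TCP orientation; "wrist_force": force on the tool from outside, world axes, zero at the start; "moment": the same for the moment, N m; "gripper_width": finger opening in m; "grip_force": force on a finger pad.
Only numpy, scipy, OpenCV 4.12 (cv2) and the standard library are available. Lean on these libraries where they do the work, as an engineer would, in place of code of your own. Each camera call takes 0.05 s, during which the arm holds its last target. There are 200 camera calls.

## Task

The hardware jars have been piled up in two piles on the shed bench, and each is to go back to its place for refilling. Take the piles apart one jar at a time from the top, never shifting a jar while another still stands on it and never tipping one over, and stand each jar upright inside the tray that has the colour of its lid, flat on the tray's floor.

Things in the scene. Friction and masses are not known exactly. Their poses are not given: they have to be found in the camera images.
- jar_red: Loose round clear plastic screw jar of small hardware with a red lid: 62 mm across, 40 mm high over all, lid the top 12 mm, flat lid and flat foot. Origin at the centre of its underside, z up along its axis. At the start it is the bottom jar of one of the two piles.
- jar_blue: Loose round clear plastic screw jar of small hardware with a blue lid: 62 mm across, 40 mm high over all, lid the top 12 mm, flat lid and flat foot. Origin at the centre of its underside, z up along its axis. At the start it is the bottom jar of one of the two piles.
- jar_yellow: Loose round clear plastic screw jar of small hardware with a yellow lid: 50 mm across, 40 mm high over all, lid the top 12 mm, flat lid and flat foot. Origin at the centre of its underside, z up along its axis. At the start it stands centred on the red or the blue jar.
- jar_green: Loose round clear plastic screw jar of small hardware with a green lid: 50 mm across, 40 mm high over all, lid the top 12 mm, flat lid and flat foot. Origin at the centre of its underside, z up along its axis. At the start it stands centred on the red or the blue jar.
- jar_white: Loose round clear plastic screw jar of small hardware with a white lid: 38 mm across, 40 mm high over all, lid the top 12 mm, flat lid and flat foot. Origin at the centre of its underside, z up along its axis. At the start it stands centred on the yellow or the green jar, the top of the taller pile.
- tray_red: Fixed shallow square red plastic tray, 90 x 90 mm outside, 8 mm high, walls and floor 3 mm thick (inside 84 x 84 mm, floor 3 mm above the bench). Empty at the start. Origin at the centre of its underside, on the bench; x and y along its sides.
- tray_blue: Fixed shallow square blue plastic tray, 90 x 90 mm outside, 8 mm high, walls and floor 3 mm thick (inside 84 x 84 mm, floor 3 mm above the bench). Empty at the start. Origin at the centre of its underside, on the bench; x and y along its sides.
- tray_yellow: Fixed shallow square yellow plastic tray, 78 x 78 mm outside, 8 mm high, walls and floor 3 mm thick (inside 72 x 72 mm, floor 3 mm above the bench). Empty at the start. Origin at the centre of its underside, on the bench; x and y along its sides.
- tray_green: Fixed shallow square green plastic tray, 78 x 78 mm outside, 8 mm high, walls and floor 3 mm thick (inside 72 x 72 mm, floor 3 mm above the bench). Empty at the start. Origin at the centre of its underside, on the bench; x and y along its sides.
- tray_white: Fixed shallow square white plastic tray, 66 x 66 mm outside, 8 mm high, walls and floor 3 mm thick (inside 60 x 60 mm, floor 3 mm above the bench). Empty at the start. Origin at the centre of its underside, on the bench; x and y along its sides.
Not all that is in view belongs to the job. Leave any orange or pink look-alike of the jar_yellow alone.

How it is judged:
At the end, for the whole second after the job is handed in: Every jar stands upright (within 0.06 rad) and at rest flat on the floor of the tray of its lid's colour: centre within 16 mm of the tray's centre (the walls allow no more), underside less than 6 mm above the bench (horizontal distance between jar_red and tray_red below 0.016 m and height (world z) of each of jar_red, jar_blue, jar_yellow, jar_green, jar_white below 0.006 m and angle between each of jar_red, jar_blue, jar_yellow, jar_green, jar_white's own z axis and vertical below 0.06 rad and linear speed of each of jar_red, jar_blue, jar_yellow, jar_green, jar_white below 0.02 m/s and angular speed of each of jar_red, jar_blue, jar_yellow, jar_green, jar_white below 0.2 rad/s and horizontal distance between jar_blue and tray_blue below 0.016 m and horizontal distance between jar_yellow and tray_yellow below 0.016 m and horizontal distance between jar_green and tray_green below 0.016 m and horizontal distance between jar_white and tray_white below 0.016 m); the robot touches nothing.
It fails at once if a jar is shifted by more than 30 mm while another jar stands on it ((contact force between jar_yellow and jar_red above 0.1 N and horizontal distance between jar_yellow and jar_red below 0.03 m and z of jar_yellow in the frame of jar_red above 0.03 m and distance of jar_red from where it was at the start of the episode above 0.03 m) or (contact force between jar_yellow and jar_blue above 0.1 N and horizontal distance between jar_yellow and jar_blue below 0.03 m and z of jar_yellow in the frame of jar_blue above 0.03 m and distance of jar_blue from where it was at the start of the episode above 0.03 m) or (contact force between jar_green and jar_red above 0.1 N and horizontal distance between jar_green and jar_red below 0.03 m and z of jar_green in the frame of jar_red above 0.03 m and distance of jar_red from where it was at the start of the episode above 0.03 m) or (contact force between jar_green and jar_blue above 0.1 N and horizontal distance between jar_green and jar_blue below 0.03 m and z of jar_green in the frame of jar_blue above 0.03 m and distance of jar_blue from where it was at the start of the episode above 0.03 m) or (contact force between jar_white and jar_yellow above 0.1 N and horizontal distance between jar_white and jar_yellow below 0.03 m and z of jar_white in the frame of jar_yellow above 0.03 m and distance of jar_yellow from where it was at the start of the episode above 0.03 m) or (contact force between jar_white and jar_green above 0.1 N and horizontal distance between jar_white and jar_green below 0.03 m and z of jar_white in the frame of jar_green above 0.03 m and distance of jar_green from where it was at the start of the episode above 0.03 m)).
It fails at once if a jar is tipped by more than 0.6 rad (angle between any of jar_red, jar_blue, jar_yellow, jar_green, jar_white's own z axis and vertical above 0.6 rad).
It also fails if it takes over 120 s, if anything falls off the work surface, if the arm or the gripper's body presses on something with over 40 N, if the wrist force passes 120 N, or if a joint passes its speed limit or range.

## Working session

There is one attempt and no reset: what is moved stays moved. The work goes in short steps, each a Python script; the robot and the scene stay as the last script left them, time stands still between calls to the robot, and variables do not carry over. Pictures are saved under pics/ and viewed, at most 14 in all, crops included, and the job is handed in when it is done.

```bash
mkdir -p pics; ls; python3 - <<'E'
from station import ctrl
import cv2
for c in("top","side"):
    cv2.imwrite(f"pics/{c}0.png",ctrl.read_camera(c)); m=ctrl.camera_model(c); print(c,m)
    for n in ["jar_red","jar_blue","jar_yellow","jar_green","jar_white","tray_red","tray_blue","tray_yellow","tray_green","tray_white"]:
        print(n,[(round(d['p'],2),[round(v) for v in d['box']]) for d in ctrl.recognise(n,c)])
print(ctrl.get_obs(),ctrl.hold_point_z)
E
```

```text
pics
top {'intrinsics': array([[442.73138651,   0.        , 323.65934169],
       [  0.        , 442.73138651, 234.32914911],
       [  0.        ,   0.        ,   1.        ]]), 'world_to_cam': array([[ 0.01686129, -0.9991092 ,  0.03868458, -0.02687169],
       [-0.98452554, -0.02333989, -0.17367993,  0.58306537],
       [ 0.17442811, -0.03515749, -0.98404207,  0.95463177],
       [ 0.        ,  0.        ,  0.        ,  1.        ]])}
jar_red [(0.54, [234, 219, 29, 24])]
jar_blue [(0.59, [147, 256, 27, 30]), (0.22, [321, 208, 44, 45])]
jar_yellow [(0.88, [264, 178, 21, 22]), (0.75, [187, 272, 28, 23]), (0.58, [232, 214, 22, 22])]
jar_green []
jar_white [(0.55, [229, 208, 19, 18])]
tray_red [(0.77, [320, 206, 40, 47])]
tray_blue [(0.63, [238, 307, 42, 41])]
tray_yellow [(0.76, [404, 225, 31, 35])]
tray_green [(0.72, [402, 316, 36, 41])]
tray_white [(0.8, [488, 272, 36, 36])]
side {'intrinsics': array([[614.0238959 ,   0.        , 333.13721183],
       [  0.        , 614.0238959 , 238.4353592 ],
       [  0.        ,   0.        ,   1.        ]]), 'world_to_cam': array([[-0.82161208,
[... 695 characters left out ...]
 array([-1.25698904e+00,  3.41991486e-01,  1.52409122e+00, -1.44263938e-05,
        1.27535623e+00, -1.46029314e-01]), 'qd': array([-1.42399955e-03, -5.13503261e-05,  3.78959724e-04, -5.75035212e-04,
        4.27549964e-04,  7.05624845e-04]), 'tau': array([ 1.06626954e-03, -4.31136167e+01, -2.44479185e+01,  7.17575639e-02,
        4.84668114e-02, -2.13979456e-05]), 'position': array([ 0.23300935, -0.47049932,  0.226748  ]), 'tcp_rot': array([ 9.73684536e-01,  2.27900017e-01, -4.36291620e-07,  7.71695228e-05]), 'wrist_force': array([-0.57314325,  1.10553486,  0.4639295 ]), 'moment': array([ 0.01969723,  0.03337459, -0.04505813]), 'grip_force': 0.0, 'gripper_width': 0.09183039602026816} 0.0188
```

```bash
python3 - <<'E'
import cv2
t=cv2.imread("pics/top0.png");s=cv2.imread("pics/side0.png")
cv2.imwrite("pics/t_c.png",cv2.resize(t[150:360,110:530],(800,400),interpolation=cv2.INTER_CUBIC))
cv2.imwrite("pics/s_c.png",cv2.resize(s[150:465,170:500],(629,600),interpolation=cv2.INTER_CUBIC))
E
```

```text
(no output)
```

View pics/t_c.png

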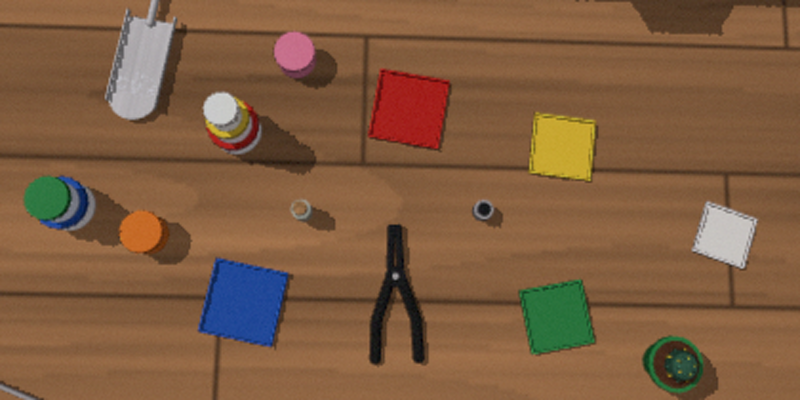

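View pics/s_c.png

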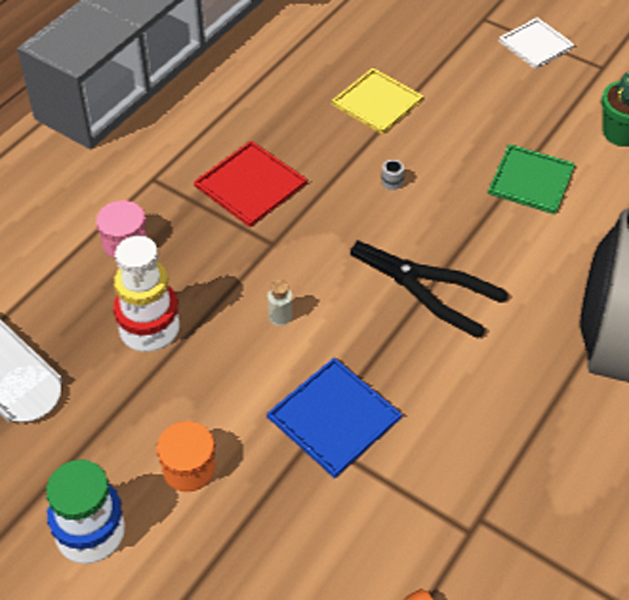

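The top view shows the white/yellow/red pile at about (226,208) and the green/blue pile at about (135,254). The pink look-alike is at (264,178) and the orange one at (185,272). In the side view the piles are at about (243,290) and (212,415), with pink at (233,270) and orange at (268,388). The lids that match the description are white, and the yellow and green ones within the piles. Pink and orange stand alone on the bench, so I leave them.

```bash
cat > h.py <<'E'
from station import ctrl
import cv2, numpy as np
from scipy.optimize import least_squares
HSV={'red':[(0,150,60),(6,255,255)],'blue':[(105,130,50),(125,255,255)],'yellow':[(22,130,90),(32,255,255)],
 'green':[(50,110,40),(80,255,255)],'white':[(0,0,150),(179,45,255)],'orange':[(7,200,150),(16,255,255)],'pink':[(155,60,120),(178,255,255)]}
D=dict(red=.062,blue=.062,yellow=.05,green=.05,white=.038,orange=.05,pink=.05)
SQ=dict(red=.09,blue=.09,yellow=.078,green=.078,white=.066)
def proj(P,c):
    m=ctrl.camera_model(c); q=(m['world_to_cam']@np.c_[P,np.ones(len(P))].T)[:3]; q=m['intrinsics']@q; return (q[:2]/q[2]).T
def blobs(img,col):
    h=cv2.cvtColor(img,cv2.COLOR_BGR2HSV); m=cv2.inRange(h,*[np.array(v) for v in HSV[col]])
    if col=='red': m|=cv2.inRange(h,np.array((174,150,60)),np.array((179,255,255)))
    n,l,s,c=cv2.connectedComponentsWithStats(m,connectivity=4)
    return [(tuple(np.round(c[i],1)),s[i].tolist()) for i in range(1,n) if s[i][4]>60]
def fit(pts,r,h,square=False,x0=(.55,.1,.05)):
    """pts: {cam: blob centroid}; returns centre of the top face"""
    a=np.arange(4)*np.pi/2+np.pi/4 if square else np.linspace(0,2*np.pi,40)
    k=r*np.sqrt(2) if square else r
    S=np.vstack([np.c_[k*np.cos(a),k*np.sin(a),np.full(len(a),z)] for z in ((0,-h) if h else (0,))])
    def f(x):
        o=[]
        for c,p in pts.items():
            m=cv2.moments(cv2.convexHull(proj(S+x,c).astype(np.float32)))
            o+=[m['m10']/m['m00']-p[0],m['m01']/m['m00']-p[1]]
        return o
    s=least_squares(f,x0,diff_step=1e-4); return s.x.round(4),round(np.abs(s.fun).max(),2)
E
python3 - <<'E'
from h import *
for c in("top","side"):
    im=cv2.imread(f"pics/{c}0.png")
    for k in HSV: print(c,k,blobs(im,k))
E
```

```text
top red [((np.float64(324.3), np.float64(206.7)), [303, 186, 43, 42, 1383]), ((np.float64(235.8), np.float64(219.9)), [220, 205, 26, 24, 126])]
top blue [((np.float64(147.8), np.float64(257.7)), [132, 243, 24, 27, 154]), ((np.float64(237.4), np.float64(308.3)), [214, 286, 47, 46, 1548])]
top yellow [((np.float64(231.6), np.float64(215.1)), [218, 202, 23, 21, 117]), ((np.float64(405.0), np.float64(226.6)), [388, 209, 35, 36, 1049])]
top green [((np.float64(134.5), np.float64(253.6)), [123, 243, 24, 22, 429]), ((np.float64(401.9), np.float64(315.9)), [383, 297, 39, 39, 1132]), ((np.float64(461.2), np.float64(340.3)), [448, 327, 31, 29, 216])]
top white [((np.float64(184.0), np.float64(184.0)), [168, 138, 33, 74, 1156]), ((np.float64(225.1), np.float64(206.4)), [217, 198, 18, 17, 236]), ((np.float64(490.1), np.float64(273.3)), [474, 256, 33, 34, 712]), ((np.float64(619.0), np.float64(443.6)), [608, 425, 21, 41, 371])]
top orange [((np.float64(183.7), np.float64(271.1)), [173, 261, 22, 22, 348]), ((np.float64(162.1), np.float64(376.1)), [141, 364, 42, 24, 347])]
top pink [((np.float64(26
[... 1503 characters left out ...]
93]), ((np.float64(601.5), np.float64(320.4)), [572, 285, 64, 68, 2785]), ((np.float64(246.7), np.float64(312.3)), [233, 303, 26, 16, 196]), ((np.float64(315.5), np.float64(307.8)), [311, 303, 12, 12, 62]), ((np.float64(170.7), np.float64(342.4)), [133, 306, 69, 65, 2112]), ((np.float64(248.4), np.float64(327.2)), [232, 316, 32, 19, 220]), ((np.float64(584.4), np.float64(437.3)), [545, 378, 95, 97, 2862]), ((np.float64(214.6), np.float64(423.7)), [200, 410, 29, 21, 191]), ((np.float64(219.0), np.float64(437.6)), [199, 422, 36, 24, 263])]
side orange [((np.float64(272.6), np.float64(401.2)), [262, 393, 20, 15, 85])]
side pink [((np.float64(232.3), np.float64(267.1)), [221, 255, 26, 30, 485])]
```

```bash
python3 - <<'E'
from h import *
T=dict(red=((324.3,206.7),(301,245.8)),blue=((237.4,308.3),(344.9,368.4)),yellow=((405,226.6),(367.6,202.4)),green=((401.9,315.9),(448.5,243.6)),white=((490.1,273.3),(450.7,171.9)))
for k,(a,b) in T.items(): print('tray',k,fit(dict(top=a,side=b),SQ[k]/2,.004,True))
print('green',fit(dict(top=(134.5,253.6),side=(210.2,406.5)),.025,.012))
print('white',fit(dict(top=(225.1,206.4),side=(241.9,283.9)),.019,.012))
print('pink',fit(dict(top=(264,176.5),side=(233,270)),.025,.03))
print('orange',fit(dict(top=(184.5,271.5),side=(267.5,388)),.025,.03))
for n,c in(('yr',[.62,.2]),):pass
# full-silhouette predictions for pile lids in side view bboxes
for col,h in(('red',.04),('blue',.04)): 
    pass
E
```

```text
tray red (array([ 0.6592, -0.0176,  0.0053]), np.float64(0.35))
tray blue (array([0.4145, 0.1779, 0.0061]), np.float64(0.33))
tray yellow (array([ 0.6156, -0.2129,  0.0041]), np.float64(0.22))
tray green (array([ 0.4039, -0.2023,  0.0044]), np.float64(0.15))
tray white (array([ 0.5075, -0.4146,  0.006 ]), np.float64(0.08))
green (array([0.5262, 0.3941, 0.0811]), np.float64(0.49))
white (array([0.6255, 0.1973, 0.1197]), np.float64(1.15))
pink (array([0.7228, 0.1272, 0.0351]), np.float64(1.11))
orange (array([0.4936, 0.2975, 0.0407]), np.float64(0.55))
```

Heights agree with stacking: white top 0.120, green top 0.081, trays about 5 mm. I start with white.

```bash
cat >> h.py <<'E'
from scipy.spatial.transform import Rotation as R
TR=dict(red=(.6592,-.0176),blue=(.4145,.1779),yellow=(.6156,-.2129),green=(.4039,-.2023),white=(.5075,-.4146))
G=.013
def quat(a):
    a=np.radians(a); s,c=np.sin(a),np.cos(a)
    return R.from_matrix(np.array([[-s,c,0],[c,s,0],[0,0,-1]]).T.reshape(3,3).T if False else np.column_stack([(-s,c,0),(c,s,0),(0,0,-1)])).as_quat()
def ori(xy,z,a):
    q=[(ctrl.solve_ik([*xy,z],quat(b)),quat(b)) for b in(a,a+180)]
    q=[(abs(np.array(j)[5]),o) for j,o in q if j is not None]
    return min(q,key=lambda t:t[0])[1]
def pick(xy,base,a,up=.22):
    q=ori(xy,up,a); ctrl.move_to([*xy,up],q); ctrl.move_straight([*xy,base+G],rate=.12)
    ctrl.move_gripper(.0); o=ctrl.get_obs(); print('grip',o['gripper_width'],o['grip_force'])
    ctrl.move_straight([*xy,base+G+.03],rate=.08); ctrl.move_straight([*xy,up+.02],rate=.2)
    o=ctrl.get_obs(); print('lift',o['gripper_width'],o['grip_force'],o['wrist_force'].round(2))
def place(col,a,up=.16):
    xy=TR[col]; q=ori(xy,up,a); ctrl.move_to([*xy,.24],q); ctrl.move_straight([*xy,.04],rate=.2)
    ctrl.move_straight([*xy,.0035+G],rate=.04); print('down',ctrl.get_obs()['wrist_force'].round(2))
    ctrl.move_gripper(.092); ctrl.move_straight([*xy,up],rate=.15); print('t',ctrl.get_obs()['t'])
def snap(n):
    for c in("top","side"): cv2.imwrite(f"pics/{c}{n}.png",ctrl.read_camera(c))
E
python3 - <<'E'
from h import *
pick((.6255,.1973),.08,10); place('white',0); snap(1)
for c in("top","side"):
    im=cv2.imread(f"pics/{c}1.png")
    for k in('yellow','green','white','red'): print(c,k,[(b[0],b[1][4]) for b in blobs(im,k) if b[1][4]<900])
t,s=cv2.imread("pics/top1.png"),cv2.imread("pics/side1.png")
cv2.imwrite("pics/v1.png",np.hstack([cv2.resize(t,(400,300)),cv2.resize(s,(400,300))]))
E
```

```text
grip 0.0374248096794865 29.999987483024597
lift 0.037552629832208466 29.999854266643524 [-0.52 -0.88 -1.69]
down [-0.27  0.2  -0.92]
t 13.4083
top yellow [((np.float64(228.7), np.float64(211.0)), 405)]
top green [((np.float64(134.5), np.float64(253.5)), 429), ((np.float64(398.0), np.float64(304.6)), 342), ((np.float64(469.3), np.float64(333.7)), 82)]
top white [((np.float64(489.6), np.float64(272.2)), 605)]
top red [((np.float64(235.9), np.float64(219.8)), 125)]
side yellow [((np.float64(367.6), np.float64(202.4)), 898), ((np.float64(243.5), np.float64(297.3)), 541)]
side green [((np.float64(210.2), np.float64(406.5)), 785)]
side white [((np.float64(517.2), np.float64(11.5)), 308), ((np.float64(469.1), np.float64(71.9)), 451), ((np.float64(573.8), np.float64(95.3)), 212), ((np.float64(319.2), np.float64(123.8)), 523), ((np.float64(288.6), np.float64(157.5)), 84), ((np.float64(450.6), np.float64(170.0)), 594), ((np.float64(262.1), np.float64(179.0)), 108), ((np.float64(231.6), np.float64(205.6)), 115), ((np.float64(246.8), np.float64(312.3)), 195), ((np.float64(315.5), np.float64(307.8)), 62), ((np.float64(248.4), np.float64(327.2)), 220), ((np.float64(214.7), np.float64(423.6)), 192), ((np.float64(219.0), np.float64(437.6)), 262)]
side red [((np.float64(246.9), np.float64(316.5)), 276)]
```

View pics/v1.png

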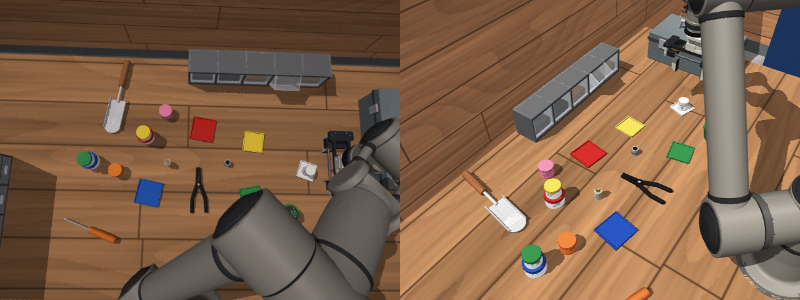

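White stands in its tray (composite pixels 307,170 and 683,106) and the rest is undisturbed. Next come yellow and green, then the bottom jars get re-measured.

```bash
python3 - <<'E'
from h import *
y,r=fit(dict(top=(228.7,211.0),side=(243.5,297.3)),.025,.012); print('yellow',y,r)
if r<1.2 and abs(y[2]-.08)<.006:
    pick(y[:2],.04,10); place('yellow',0)
    pick((.5262,.3941),.04,-19); place('green',0)
    snap(2)
    for c in("top","side"):
        im=cv2.imread(f"pics/{c}2.png")
        for k in('blue','red','yellow','green'): print(c,k,[(b[0],b[1][4]) for b in blobs(im,k)])
    t,s=cv2.imread("pics/top2.png"),cv2.imread("pics/side2.png")
    cv2.imwrite("pics/v2.png",np.hstack([cv2.resize(t,(400,300)),cv2.resize(s,(400,300))]))
E
```

```text
yellow [0.626  0.1971 0.0803] 0.45
grip 0.04924733419142971 29.999976754188538
lift 0.04954704108737958 29.99980241060257 [ 0.22 -0.34 -1.95]
down [ 0.23 -0.1  -1.36]
t 24.8417
grip 0.04960900320575716 30.000018775463104
lift 0.04926613699577953 29.99983459711075 [ 0.35 -0.85 -0.84]
down [-0.43  0.1  -0.95]
t 36.8167
top blue [((np.float64(141.4), np.float64(255.9)), 602), ((np.float64(237.4), np.float64(308.3)), 1548)]
top red [((np.float64(324.3), np.float64(206.6)), 1381), ((np.float64(231.6), np.float64(214.8)), 572)]
top yellow [((np.float64(405.1), np.float64(226.3)), 976)]
top green [((np.float64(398.9), np.float64(315.9)), 863)]
side blue [((np.float64(628.4), np.float64(83.7)), 1744), ((np.float64(344.9), np.float64(368.4)), 2286), ((np.float64(213.8), np.float64(418.8)), 1126)]
side red [((np.float64(301.0), np.float64(245.8)), 1444), ((np.float64(245.8), np.float64(310.5)), 788)]
side yellow [((np.float64(367.9), np.float64(199.9)), 809)]
side green [((np.float64(497.7), np.float64(214.6)), 414), ((np.float64(449.0), np.float64(241.0)), 937)]
```

View pics/v2.png

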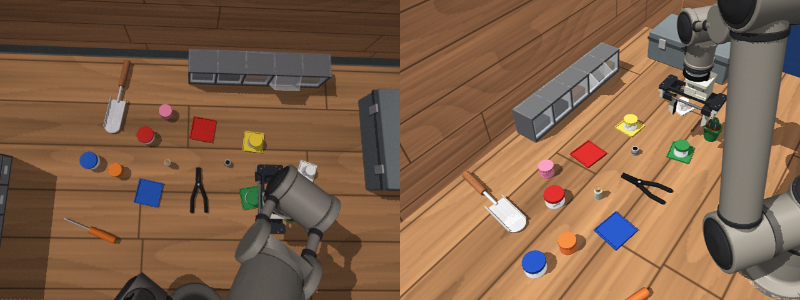

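Yellow and green stand in their trays (composite pixels 630,122 and 681,150). Red and blue are now free at (145,134) and (89,160).

```bash
python3 - <<'E'
from h import *
b,rb=fit(dict(top=(141.4,255.9),side=(213.8,418.8)),.031,.012); print(b,rb)
r,rr=fit(dict(top=(231.6,214.8),side=(245.8,310.5)),.031,.012); print(r,rr)
if max(rb,rr)<1.3 and max(abs(b[2]-.04),abs(r[2]-.04))<.006:
    pick(r[:2],0,10); place('red',90)
    pick(b[:2],0,-19); place('blue',0)
    ctrl.goto_joints([-1.257,.342,1.524,0,1.275,-.146]); snap(3)
    for c in("top","side"):
        im=cv2.imread(f"pics/{c}3.png")
        x=im[180:350,200:520] if c=="top" else im[140:420,220:520]
        cv2.imwrite(f"pics/v3{c}.png",cv2.resize(x,None,fx=2,fy=2,interpolation=cv2.INTER_CUBIC))
E
```

```text
[0.5264 0.394  0.0404] 0.47
[0.626  0.1971 0.0408] 0.5
grip 0.06126693372238279 30.00003218650818
lift 0.06146170587898971 29.999772012233734 [-0.65 -0.02 -2.06]
down [ 0.38 -0.27 -1.66]
t 47.6917
grip 0.06127381622938368 30.00001072883606
lift 0.06143925634691442 29.999883770942688 [-0.07 -0.12 -1.83]
down [-0.34  0.51 -1.88]
t 58.075
```

View pics/v3top.png

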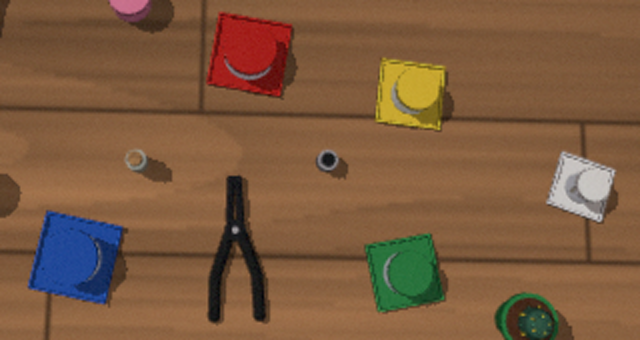

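View pics/v3side.png

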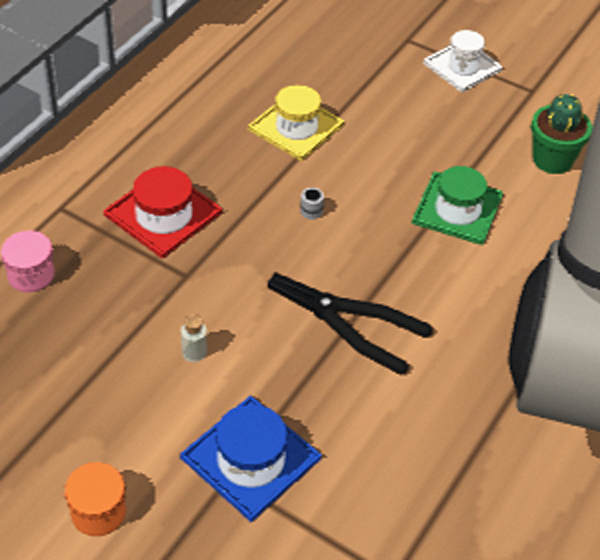

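All five jars stand upright and centred in their trays. In the top crop, red is at (248,55), yellow (412,92), white (585,187), blue (75,258) and green (408,273). The arm is clear.

```bash
python3 -c "
from station import ctrl
print(ctrl.job_done())"
```

```text
the job is handed in; nothing more can be done
None
```

The job is handed in: in the last pictures all five jars stand upright in the trays matching their lids, with the arm clear, about 60 s of the 120 s used; the judge returned no result.

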